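Find the tired spring clip on the gauge-card rack

ROBOT

A 6-joint arm with a two-finger parallel gripper is mounted at the origin on the work surface. World frame = base frame: x ahead of the robot, y to its left, z up, the work surface at z = 0. Lengths are in mm, angles in degrees, forces in N, time in s.
With the tool pointing down it reaches from about 300 to 850 mm from the base axis. Payload 4.2 kg.
Tool frame: the origin (TCP) lies on the centre line of the jaws, within the pads' length; the fingertips stand 14 mm ahead of it and the grasp point (between the pads) lies 5 mm behind it; x points along the fingers, y is the direction in which the jaws open and shut, and the axes are right-handed (so a half turn about x gives the same grasp; the last joint's range is limited). The gripper opens to 91 mm and grips with 3 to 60 N. Pads are 32 mm wide; open, the fingers measure 118 mm over their backs; the gripper's body (76 mm by 178 mm) begins 60 mm behind the grasp point.
Start: joints at [-64.515, 18.312, 89.639, -0, 72.044, -1.146], TCP at [257.745, -514.013, 227.976] pointing down, gripper open.
Joint ranges: [-177.97, 177.97], [-48.28, 115.42], [12.27, 149.76], [-77.06, 257.06], [2.81, 150.46], [-146.56, 146.56]. Speed limits (degrees/s): [147.25, 147.25, 180, 180, 180, 180].

INTERFACE

Orientations are given as [roll, pitch, yaw] about the fixed x, y, z axes, in that order (R = Rz(yaw) Ry(pitch) Rx(roll)).
In Python, from workcell import readout, optics, env gives the robot as it stands.
- The arm moves only by the shell command python3 -m creep 'ROWS' [OPENING] [FORCE]. ROWS is JSON, a list of rows, each an object with "translation": the shift along the world's x, y, z in cm, a list of three; "delta_rot": the turn, a rotation vector about the world's x, y, z in rad, a list of three. In form: [{"translation": [dx, dy, dz], "delta_rot": [rx, ry, rz]}, ...]. A call has 1 to 5 rows; each row shifts and turns the commanded pose from where the row before left it; what a row does not reach is not made up. A row lasts 1/12 s, in which the tool goes at most 41.7 mm and 7.16 degrees, less where a joint would pass 70% of its speed; a pose out of reach is approached as far as the arm can. A call with a gripper value outside its range is refused whole. OPENING is the gripper's target within -1 to 1 (fully open at 1, half-way at 0, shut at -1), set as the call begins (- or left out, the last holds). The fingers move at their own pace and stop on an object; FORCE is the grip in N (left out, the last holds). Time passes only in rows, so rows that do not move let the fingers close. It gives the time, the measured TCP pose, the force and the opening at its end, in the units of the state.
- readout.state(): the state, without advancing time (a new reading comes with each control period).
- optics.grab_frame(name): name is "scene" or "top" or "wrist"; returns (picture, depth): 420x560x3 uint8, red, green, blue; 420x560 float32, mm along the optical axis (not along the pixel's ray), 0 where there is no reading.
- optics.camera_params(name): a dict with "mtx" (3x3 intrinsics, pixels), "R" (3x3) and "t" (3): a world point X has camera coordinates R X + t. Camera axes: x right, y down, z forward; pixel columns grow to the right and rows downward; lengths in mm; the calibration is good to about 2 mm. The wrist camera is an equidistant fisheye: a pixel r from the principal point sees the ray r / f radians off the axis. A picture is of the moment at which its call begins: read the wrist's pose just before it. camera_params takes no time and is no camera call; for the wrist camera it gives the pose at the moment of the call.
- env.job_done(): hands the job in, once; it reports no verdict.
The state is a dict: "time_s": time; "qpos": joint angles; "qvel": joint speeds; "effort": joint torques, N m; "ee_pos": TCP position; "ee_rot": TCP orientation; "force": force on the tool from outside, world axes, zero at the start; "torque": the same for the moment, N m; "gripper_width": finger opening in mm.
Only numpy, scipy, OpenCV 4.12 (cv2) and the standard library are available. Lean on these libraries where they do the work, as an engineer would, in place of code of your own. Each camera call takes 0.05 s, during which the arm holds its last target.

TASK

One of the four spring clips on the gauge-card rack has gone tired: tug each card to find it. A sound clip resists a pull of well over 12 N, the tired one lets its card slide at less than 9 N. Take the card out of the tired clip and leave it in the open steel box; leave the other three cards gripped in their clips, none of them drawn out by more than about 2 cm, and do not disturb the loose things standing about.

Things in the scene. Friction and masses are not known exactly. Their poses are not given: they have to be found in the camera images.
- card_0_mid (a point): gauge card, 125 mm long: plate 60 x 5 mm, black grip bar 60 x 12 x 30 mm on top; 80 g. Point: its middle. z along the card to the grip bar (bar centre at +47.5 mm, lower edge +32.5, ends at -62.5 and +62.5), x across the 60 mm width, y through the thickness. Leans 35 deg away from the robot; is drawn out along +z. All cards look alike; card numbers and clips are mixed anew each time
- card_1_mid (a point): gauge card, 125 mm long: plate 60 x 5 mm, black grip bar 60 x 12 x 30 mm on top; 80 g. Point: its middle. z along the card to the grip bar (bar centre at +47.5 mm, lower edge +32.5, ends at -62.5 and +62.5), x across the 60 mm width, y through the thickness. Leans 35 deg away from the robot; is drawn out along +z. All cards look alike; card numbers and clips are mixed anew each time
- card_2_mid (a point): gauge card, 125 mm long: plate 60 x 5 mm, black grip bar 60 x 12 x 30 mm on top; 80 g. Point: its middle. z along the card to the grip bar (bar centre at +47.5 mm, lower edge +32.5, ends at -62.5 and +62.5), x across the 60 mm width, y through the thickness. Leans 35 deg away from the robot; is drawn out along +z. All cards look alike; card numbers and clips are mixed anew each time
- card_3_mid (a point): gauge card, 125 mm long: plate 60 x 5 mm, black grip bar 60 x 12 x 30 mm on top; 80 g. Point: its middle. z along the card to the grip bar (bar centre at +47.5 mm, lower edge +32.5, ends at -62.5 and +62.5), x across the 60 mm width, y through the thickness. Leans 35 deg away from the robot; is drawn out along +z. All cards look alike; card numbers and clips are mixed anew each time
- rack: fixed rack, base 130 x 450 x 16 mm; origin on the table under the row of four clips, z up. The clips stand along its y axis at y = -150, -50, 50, 150 mm and hold the cards leaning 35 deg towards its +x (away from the robot): a card's length runs along (0.573, 0, 0.820) of the rack's axes, its thickness along y. End posts 18 mm thick at y = -216 and 216 mm, up to the lamp bar
- rack_clip (a point): the row's middle at the level of the cards' bottom ends, 55 mm up. In each clip the lowest 45 mm of the card stand between two sprung jaws that give sideways a little (clip 76 mm wide over all, along y); end lips leave 1.5 mm at each edge. Pull that makes a card slide: tired clip 5 to 8 N, sound clip 13 to 23 N, nearly constant until free after 45 mm. A card stays where it is let go
- rack_lamp (a point): middle of the underside of the lamp bar (40 mm deep, 25 mm high, 448 mm long along the rack's y), 300 mm above the table. It runs right over the grip bars, about 155 mm above their centres, so an upright tool is blocked: come along the cards' own lean, the hand on the far side (+x) of the bar
- box_in (a point): centre of the inner floor of the fixed open steel box, 170 x 130 x 70 mm high outside, walls and floor 4 mm; its axes run along its sides (x the 170 mm side), z up. It may stand left or right of the rack; the wooden punch block is then on the other side
- block: fixed wooden block 150 x 110 x 50 mm with six steel pins standing 22 mm out of its top; origin under its centre; only in the way
- die_mid (a point): bystander: loose steel disc, 68 mm across, 28 mm high; centre. Leave alone
- punch_mid (a point): bystander: loose steel punch standing upright, 46 mm across, 85 mm high; centre. Leave alone
- oil_mid (a point): bystander: loose white plastic bottle, 56 mm across, 130 mm high; centre. Leave alone
- card_0: the same card as point card_0_mid, origin at the middle of its bottom end
- card_1: the same card as point card_1_mid, origin at the middle of its bottom end
- card_2: the same card as point card_2_mid, origin at the middle of its bottom end
- card_3: the same card as point card_3_mid, origin at the middle of its bottom end
Not all that is in view belongs to the job. Leave any green or red look-alike of the card_0 alone.

How it is judged:
By the outcome, as a careful person would: the job done as asked, in the order asked, and still so for the second after the job is handed in, with the robot touching nothing.
It also fails if it takes over 69 s, if anything falls off the work surface, if the arm or the gripper's body presses on something with over 40 N, if the wrist force passes 120 N, or if a joint passes its speed limit or range.

## Working session

There is one attempt and no reset: what is moved stays moved. The work goes in short steps, Python scripts to look and compute and a shell command to move; the robot and the scene stay as the last step left them, time stands still between calls to the robot, and variables do not carry over. Pictures are saved under pics/ and viewed, and the job is handed in when it is done.

```bash
mkdir -p pics; ls; python3 - <<'E'
from workcell import readout, optics, env
import cv2,numpy as np
print(readout.state())
for n in ("scene","top","wrist"):
    p=optics.camera_params(n)
    im,d=optics.grab_frame(n)
    print(n,{k:np.round(v,3).tolist() if k!='x' else 0 for k,v in p.items() if k in('mtx','R','t')}, (d>0).mean())
    cv2.imwrite(f'pics/{n}0.png',im[:,:,::-1]); np.save(f'{n}0.npy',d)
E
```

```text
pics
{'time_s': 0.0, 'qpos': array([-6.45136328e+01,  1.83506382e+01,  8.97051093e+01,  5.72891333e-04,
        7.20438717e+01, -1.14575994e+00]), 'qvel': array([ 0.01008278, -0.00518655, -0.01136063, -0.09762369, -0.04262526,
        0.0492393 ]), 'effort': array([-2.53679991e-04, -4.12462342e+01, -2.31975156e+01,  7.27253943e-02,
        4.56461823e-02, -1.55675216e-04]), 'ee_pos': array([ 257.55123061, -513.5653121 ,  227.13909944]), 'ee_rot': array([-91.45902808,  89.90037924, 115.17292195]), 'force': array([-0.01168936, -0.25132964, -0.14649387]), 'torque': array([ 0.05237294, -0.00077397,  0.0063279 ]), 'gripper_width': 90.8716634402171}
scene {'mtx': [[515.762, 0.0, 273.945], [0.0, 515.762, 211.558], [0.0, 0.0, 1.0]], 'R': [[-0.531, 0.847, -0.021], [0.581, 0.346, -0.736], [-0.616, -0.403, -0.677]], 't': [292.261, -170.28, 1632.103]} 0.9959991496598639
top {'mtx': [[401.328, 0.0, 284.144], [0.0, 401.328, 208.203], [0.0, 0.0, 1.0]], 'R': [[-0.023, -1.0, 0.005], [-0.998, 0.022, -0.059], [0.059, -0.007, -0.998]], 't': [12.493, 540.173, 1331.697]} 0.9960289115646258
wrist {'mtx': [[325.192, 0.0, 276.327], [0.0, 325.192, 203.802], [0.0, 0.0, 1.0]], 'R': [[0.448, -0.894, -0.002], [-0.856, -0.43, 0.286], [-0.257, -0.126, -0.958]], 't': [-573.823, -32.486, 392.574]} 0.995812074829932
```

View pics/scene0.png

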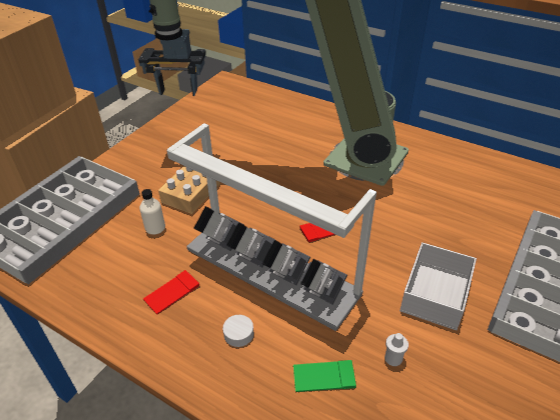

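View pics/top0.png

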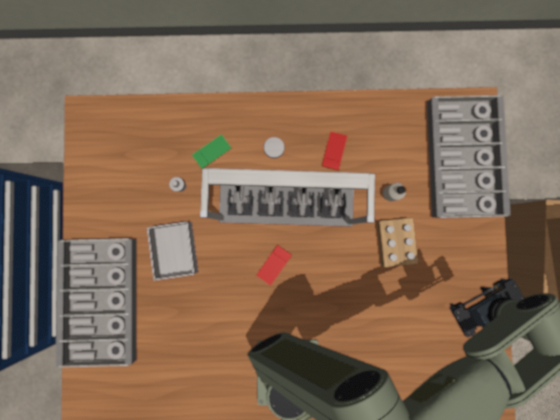

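View pics/wrist0.png

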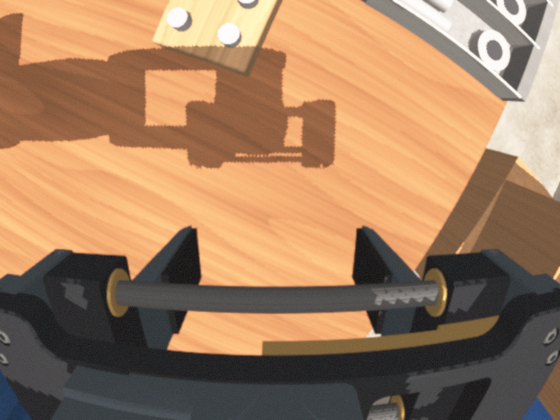

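The scene view shows the rack with four leaning dark cards at about (217,225), (248,243), (288,260) and (325,280). The lamp bar runs above them, and the box is at (440,285). The pin block is at (185,190), the bottle at (152,215), the disc at (238,330) and the punch/small bottle at (397,350). The red cards at (172,290) and (318,231) and the green one at (325,376) are decoys. In the top view the box is at (172,250), the rack row at (286,203), and the robot is towards the bottom.

```bash
cat > h.py <<'E'
import numpy as np,cv2
from workcell import readout,optics
def cloud(n,d,p=None):
    p=p or optics.camera_params(n); K=p['mtx']
    v,u=np.indices(d.shape); 
    c=np.stack([(u-K[0,2])/K[0,0]*d,(v-K[1,2])/K[1,1]*d,d],-1)
    return (c-p['t'])@p['R']
def ray(n,u,v,z):
    p=optics.camera_params(n);K=p['mtx'];R=p['R'];C=-R.T@p['t']
    r=R.T@np.array([(u-K[0,2])/K[0,0],(v-K[1,2])/K[1,1],1]); return C+r*(z-C[2])/r[2]
def proj(n,X):
    p=optics.camera_params(n);c=p['R']@np.asarray(X,float)+p['t'];q=p['mtx']@c;return q[:2]/q[2]
E
python3 - <<'E'
from h import *
T=cloud('top',np.load('top0.npy'));S=cloud('scene',np.load('scene0.npy'))
im=cv2.imread('pics/top0.png')
t=T[60:,:]
def rect(m,name,off=0):
    m=m.astype(np.uint8)
    k,l,s,c=cv2.connectedComponentsWithStats(m)
    for i in range(1,k):
        if s[i,4]>60:
            pts=T[l==i]
            r=cv2.minAreaRect(pts[:,:2].astype(np.float32))
            print(name,'px',c[i].round(0),'n',s[i,4],'xy',np.round(r[0],1),np.round(r[1],1),round(r[2],1),'z med',np.median(pts[:,2]).round(1),pts[:,2].max().round(1))
z=T[...,2]
v,u=np.indices(z.shape)
A=(v<285)&(v>95)&(u>66)&(u<430)
print('table',np.median(z[120:140,100:180]))
rect(A&(z>285)&(z<345),'lamp')
rect(A&(z>110)&(z<200),'mid')
rect(A&(z>60)&(z<80)&(u<200),'boxrim')
rect(A&(z>12)&(z<100)&(u>375),'block')
rect(A&(z>10)&(z<24)&(u>200)&(u<380),'base')
rect(A&(z>15)&(z<200)&(v<200)&(u<380)&(u>150),'small')
E
python3 - <<'E'
import cv2
i=cv2.imread('pics/top0.png')[150:240,180:400];cv2.imwrite('pics/c1.png',cv2.resize(i,None,fx=3.6,fy=3.6,interpolation=2))
i=cv2.imread('pics/scene0.png')[120:330,160:390];cv2.imwrite('pics/c2.png',cv2.resize(i,(644,588),interpolation=2))
E
```

```text
table 0.36651880046440266
lamp px [288. 183.] n 3263 xy [556.5  -8. ] [448.8 127.4] 87.0 z med 324.8 331.5
mid px [239. 194.] n 72 xy [575.3 135.3] [21.4 55.5] 86.0 z med 138.3 175.0
mid px [401. 190.] n 67 xy [ 583.2 -362.6] [23.4 24.8] 67.6 z med 128.9 134.2
boxrim px [177. 184.] n 70 xy [625.  347.2] [39.7 40.2] 51.9 z med 62.8 77.9
boxrim px [169. 251.] n 328 xy [409.1 367. ] [170.  132.7] 6.9 z med 69.4 76.8
block px [393. 193.] n 242 xy [ 582.5 -360.9] [54.8 50.6] 11.1 z med 82.1 99.8
block px [397. 242.] n 1655 xy [ 418.8 -370.7] [150.5 112.1] 4.4 z med 50.0 77.8
base px [203. 161.] n 69 xy [708.1 266.4] [52.4 24.3] 0.1 z med 12.5 18.9
base px [331. 164.] n 130 xy [ 689.4 -163.3] [59.4 33.3] 73.8 z med 13.1 18.6
base px [286. 207.] n 2307 xy [549.6  -7.4] [450.3 126.4] 87.0 z med 15.9 23.8
base px [281. 255.] n 164 xy [373.4  21.8] [59.4 68.5] 55.0 z med 12.7 19.3
small px [274. 148.] n 312 xy [745.   31.6] [63.9 64.6] 88.7 z med 27.8 34.4
small px [177. 184.] n 175 xy [623.  349.4] [44.  42.5] 88.3 z med 60.6 90.4
small px [282. 193.] n 1342 xy [585.2  -9. ] [447.2  54.4] 87.1 z med 81.6 176.2
```

View pics/c1.png

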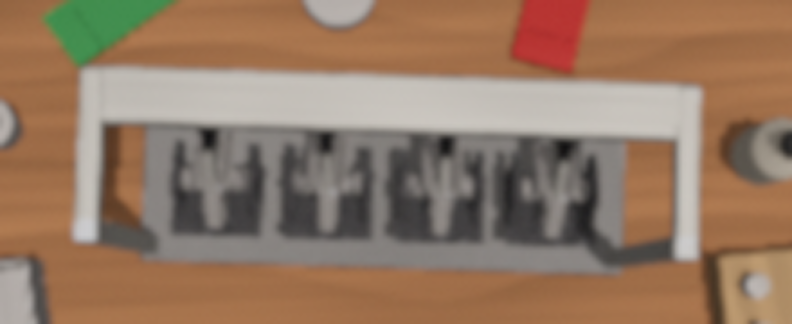

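View pics/c2.png

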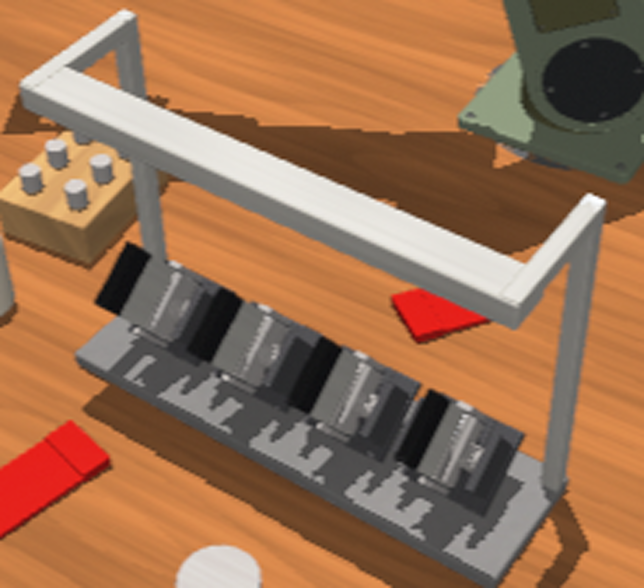

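```bash
python3 - <<'E'
from h import *
S=cloud('scene',np.load('scene0.npy'));im=cv2.imread('pics/scene0.png')
T=cloud('top',np.load('top0.npy'))
yaw=np.radians(-3.0);c,s=np.cos(yaw),np.sin(yaw)
o=np.array([549.6,-7.4,0]);R=np.array([[c,-s,0],[s,c,0],[0,0,1]])
for n,Cl in(('scene',S),('top',T)):
  img=cv2.imread(f'pics/{n}0.png')
  L=(Cl-o)@R
  l=L[(L[...,2]>295)&(L[...,2]<340)&(abs(L[...,1])<190)&(abs(L[...,0])<200)]
  print(n,'lamp x',np.percentile(l[:,0],[1,50,99]).round(1),'z',np.percentile(l[:,2],[2,50,98]).round(1))
  m=(img.max(2)<45)&(L[...,2]>100)&(L[...,2]<185)&(abs(L[...,1])<215)&(L[...,0]>0)&(L[...,0]<140)
  k,lab,st,ce=cv2.connectedComponentsWithStats(m.astype(np.uint8))
  for i in range(1,k):
    if st[i,4]>30:
      P=L[lab==i]; a=P@np.array([.573,0,.82]);b=P@np.array([.82,0,-.573])
      print(n,ce[i].round(0),st[i,4],'y',np.percentile(P[:,1],[3,50,97]).round(1),'along',np.percentile(a,[2,50,98]).round(1),'across',np.percentile(b,[2,50,98]).round(1))
  # plates
  m=(L[...,2]>22)&(L[...,2]<45)&(abs(L[...,1])<215)&(abs(L[...,0])<100)
# scene camera direction in rack frame
p=optics.camera_params('scene');print('cam',((-p['R'].T@p['t'])-o)@R)
L=(S-o)@R
b=L[(L[...,2]>12)&(L[...,2]<19)&(abs(L[...,1])<240)&(abs(L[...,0])<90)]
print('base x',np.percentile(b[:,0],[.5,99.5]),'y',np.percentile(b[:,1],[.5,99.5]))
E
```

```text
scene lamp x [33.2 63.5 73.7] z [302.3 323.5 326.6]
scene [204. 219.] 218 y [-153.1 -146.7 -144. ] along [141.2 160.7 172.1] across [-60.2 -32.4  -5.1]
scene [236. 236.] 255 y [-57.  -47.2 -44.6] along [142.4 165.  171.8] across [-59.6 -31.6  -3.9]
scene [271. 254.] 256 y [43.3 52.7 55.1] along [141.7 165.8 172. ] across [-59.7 -31.4  -4.2]
scene [310. 273.] 232 y [145.5 153.  154.9] along [141.4 166.2 171.8] across [-60.  -32.1  -4.7]
top lamp x [30.1 48.7 69.7] z [311.4 324.7 328.8]
cam [684.57633596 513.14904728 984.97181413]
base x [-55.92627869  69.97007409] y [-222.51278519  222.60288571]
```

```bash
cat >> h.py <<'E'
from scipy.spatial.transform import Rotation as Ro
yaw=np.radians(-3.0)
RR=np.array([[np.cos(yaw),-np.sin(yaw),0],[np.sin(yaw),np.cos(yaw),0],[0,0,1]]);RO=np.array([549.6,-7.4,0])
def W(x,y,z): return RO+RR@np.array([x,y,z],float)
AX=RR@np.array([.5736,0,.8192])
def tgt(cy,back=0): # TCP at card grip
    return W(.5736*105,cy,55+.8192*105)+AX*back
def Rt(sgn=1):
    x=-AX; y=sgn*RR@np.array([0,1.,0]); return np.stack([x,y,np.cross(x,y)],1)
def cur():
    s=readout.state(); return s,np.array(s['ee_pos']),Ro.from_euler('xyz',s['ee_rot'],degrees=True)
def to(p,R=None):
    s,q,r=cur(); d=(np.asarray(p)-q)/10
    print('t',round(s['time_s'],2),'pos',q.round(1),'dcm',d.round(2), 'rotvec',(Ro.from_matrix(R)*r.inv()).as_rotvec().round(3) if R is not None else '','q',np.round(s['qpos'],1),'F',np.round(s['force'],1),'w',round(s['gripper_width'],1))
E
python3 - <<'E'
from h import *
s,p,r=cur(); print(r.as_matrix().round(2))
c=optics.camera_params('wrist');C=-c['R'].T@c['t'];print('cam in tool',r.inv().apply(C-p).round(1), 'axis',r.inv().apply(c['R'][2]).round(2))
for g in(1,-1):
  to(tgt(-150,60),Rt(g))
for y in(-150,-50,50,150):print(y,tgt(y).round(1),tgt(y,60).round(1))
print(AX)
E
```

```text
[[-0.    0.45 -0.89]
 [ 0.   -0.89 -0.45]
 [-1.   -0.    0.  ]]
cam in tool [-1.569e+02 -1.000e-01 -8.140e+01] axis [ 0.96 -0.    0.29]
t 0.15 pos [ 257.6 -513.7  227.3] dcm [37.87 35.15 -3.72] rotvec [0.804 0.166 2.518] q [-64.5  18.3  89.7  -0.   72.   -1.1] F [-1.2  0.2  0.1] w 91.0
t 0.15 pos [ 257.6 -513.7  227.3] dcm [37.87 35.15 -3.72] rotvec [-0.128  0.604 -0.5  ] q [-64.5  18.3  89.7  -0.   72.   -1.1] F [-1.2  0.2  0.1] w 91.0
-150 [ 601.9 -160.3  141. ] [ 636.3 -162.1  190.2]
-50 [607.1 -60.5 141. ] [641.5 -62.3 190.2]
50 [612.4  39.4 141. ] [646.7  37.6 190.2]
150 [617.6 139.2 141. ] [652.  137.4 190.2]
[ 0.5728139 -0.0300199  0.8192   ]
```

```bash
python3 -m creep '[{"translation":[1.5,1,3.5],"delta_rot":[-0.018,0.086,-0.071]},{"translation":[1.5,1,3.5],"delta_rot":[-0.018,0.086,-0.071]},{"translation":[1.5,1,3.5],"delta_rot":[-0.018,0.086,-0.071]},{"translation":[2,1,3],"delta_rot":[-0.018,0.086,-0.071]},{"translation":[2,1,3],"delta_rot":[-0.018,0.086,-0.071]}]' -0.1 40; python3 - <<'E'
from h import *
to([680,-300,330],Rt(-1))
E
```

```text
time_s: 0.57
ee_pos: [343.3, -462.9, 395.7]
ee_rot: [-4.0, 64.8, -178.3]
force: [0.3, -1.2, 0.6]
gripper_width: 60.7
t 0.57 pos [ 343.3 -462.9  395.7] dcm [33.67 16.29 -6.57] rotvec [-0.033  0.172 -0.142] q [-44.7  24.6  60.8 -19.3 111.4  35.2] F [ 0.3 -1.2  0.6] w 60.7
```

```bash
python3 -m creep '[{"translation":[3.5,1.6,0],"delta_rot":[-0.017,0.086,-0.071]},{"translation":[3.5,1.6,0],"delta_rot":[-0.016,0.086,-0.071]},{"translation":[3.5,1.6,0],"delta_rot":[0,0,0]},{"translation":[3.5,1.6,0],"delta_rot":[0,0,0]},{"translation":[3.5,1.6,-0.6],"delta_rot":[0,0,0]}]' -0.1 40; python3 - <<'E'
from h import *
to([680,-300,330],Rt(-1))
E
```

```text
time_s: 0.98
ee_pos: [519.7, -382.9, 386.7]
ee_rot: [-0.4, 55.1, 176.9]
force: [0.2, -1.1, -0.4]
gripper_width: 41.3
t 0.98 pos [ 519.7 -382.9  386.7] dcm [16.03  8.29 -5.67] rotvec [-0.004  0.003 -0.004] q [-30.   41.7  35.5 -20.6 132.8  52.6] F [ 0.2 -1.1 -0.4] w 41.3
```

```bash
python3 -m creep '[{"translation":[3.2,1.5,-1],"delta_rot":[0,0,0]},{"translation":[3.2,1.5,-2],"delta_rot":[0,0,0]},{"translation":[3.2,1.5,-2.5],"delta_rot":[0,0,0]},{"translation":[3,1.5,-2.5],"delta_rot":[0,0,0]},{"translation":[1.5,2,-2.5],"delta_rot":[0,0,0]}]' -0.1 40; python3 - <<'E'
from h import *
to(tgt(-150,100),Rt(-1))
im,d=optics.grab_frame('scene');cv2.imwrite('pics/s1.png',im[:,:,::-1])
E
```

```text
time_s: 1.4
ee_pos: [660.7, -304.3, 277.5]
ee_rot: [-0.4, 55.1, 176.9]
force: [-0.8, -0.6, -1.9]
gripper_width: 40.8
t 1.4 pos [ 660.7 -304.3  277.5] dcm [-0.15 14.1  -5.46] rotvec [-0.004  0.002 -0.004] q [-21.1  55.7  21.6 -14.6 135.4  64.1] F [-0.8 -0.6 -1.9] w 40.8
```

View pics/s1.png

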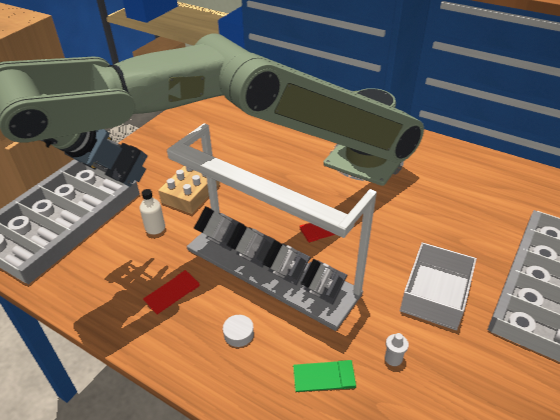

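```bash
cat > fk.py <<'E'
import numpy as np
from scipy.spatial.transform import Rotation as Ro
from scipy.optimize import least_squares
D=[([-64.514,18.351,89.705,0,72.044,-1.146],[257.55,-513.57,227.14]),([-44.7,24.6,60.8,-19.3,111.4,35.2],[343.3,-462.9,395.7]),([-30.,41.7,35.5,-20.6,132.8,52.6],[519.7,-382.9,386.7]),([-21.1,55.7,21.6,-14.6,135.4,64.1],[660.7,-304.3,277.5])]
def fk(q,P,s4=1,all=False):
    a1,d1,L2,a3,L3,LT=P; e=lambda ax,v:Ro.from_euler(ax,v,degrees=True)
    R=e('z',q[0]); p=R.apply([a1,0,d1]); sh=p
    R=R*e('y',q[1]); p=p+R.apply([0,0,L2]); el=p
    R=R*e('y',q[2]); p=p+R.apply([a3,0,L3]); wr=p
    R=R*e('z',s4*q[3])*e('y',q[4]); p=p+R.apply([0,0,LT])
    return (sh,el,wr,p,R) if all else p
def fit():
    return min((( lambda r:(r.cost,s,r.x))(least_squares(lambda P:np.concatenate([fk(q,P,s)-x for q,x in D]),[50,400,400,0,400,200])) for s in(1,-1)),key=lambda t:t[0])
E
python3 - <<'E'
from fk import *
from h import tgt,Rt,W
c,s,P=fit();print(c,s,P.round(1))
for y in(-150,-50,50,150):
  for b in (0,60,100):
    t=tgt(y,b);x=Rt(-1)[:,0]
    f=lambda q:np.r_[fk(q,P,s)-t,300*(fk(q,P,s,True)[4].apply([0,0,1])-x)]
    r=least_squares(f,[np.degrees(np.arctan2(t[1],t[0])),60,20,0,135])
    sh,el,wr,p,_=fk(r.x,P,s,True)
    # forearm height over lamp line x_rack=48..74
    R0=W(0,0,0)
    fr=(W(74,0,0)[0]-el[0])/(wr[0]-el[0]); print(y,b,r.cost.round(3),r.x.round(1),'wr',wr.round(0),'el',el.round(0),'forearm z at lamp',(el+fr*(wr-el)).round(0))
E
```

```text
75.62103679859352 1 [-13.3  79.2 580.   -7.9 424.3 278.8]
-150 0 0.0 [-12.5  42.5  67.5  -5.6 104.6] wr [ 762. -169.  369.] el [370. -82. 507.] forearm z at lamp [ 623. -138.  418.]
-150 60 0.0 [-12.1  44.9  56.   -5.7 113.7] wr [ 796. -171.  419.] el [387. -83. 490.] forearm z at lamp [ 623. -134.  449.]
-150 100 0.0 [-11.8  47.3  46.7  -5.9 120.6] wr [ 819. -172.  451.] el [404. -85. 473.] forearm z at lamp [ 623. -131.  461.]
-50 0 0.0 [ -5.1  41.5  69.5  -1.3 104. ] wr [767. -69. 369.] el [369. -33. 514.] forearm z at lamp [623. -56. 421.]
-50 60 0.0 [ -5.   43.7  58.2  -1.3 113.1] wr [801. -71. 419.] el [386. -34. 498.] forearm z at lamp [623. -55. 453.]
-50 100 0.0 [ -5.   46.   49.2  -1.3 119.8] wr [824. -72. 451.] el [402. -35. 482.] forearm z at lamp [623. -54. 466.]
50 0 0.0 [  2.3  41.8  68.9   3.1 104.2] wr [772.  31. 369.] el [373.  15. 512.] forearm z at lamp [623.  25. 422.]
50 60 0.0 [  2.1  44.   57.6   3.2 113.2] wr [806.  29. 419.] el [390.  14. 496.] forearm z at lamp [623.  23. 453.]
50 100 0.0 [  1.9  46.4  48.5   3.3 120. ] wr [829.  28. 451.] el [406.  14. 480.] forearm z at lamp [623.  21. 465.]
150 0 0.0 [  9.6  43.3  65.8   7.4 105.1] wr [777. 131. 369.] el [379.  64. 501.] forearm z at lamp [623. 105. 420.]
150 60 0.0 [  9.   45.8  54.1   7.5 114.3] wr [812. 129. 419.] el [398.  63. 484.] forearm z at lamp [623.  99. 448.]
150 100 0.0 [  8.7  48.4  44.5   7.8 121.3] wr [835. 128. 451.] el [415.  64. 465.] forearm z at lamp [623.  96. 458.]
```

```bash
python3 -m creep '[{"translation":[0,3.5,-0.5],"delta_rot":[0,0,0]},{"translation":[0,3.5,-0.5],"delta_rot":[0,0,0]},{"translation":[0,3.5,-2],"delta_rot":[0,0,0]},{"translation":[0,3.6,-2.4],"delta_rot":[0,0,0]},{"translation":[0,0,0],"delta_rot":[0,0,0]}]' -0.1 40; python3 - <<'E'
from h import *
to(tgt(-150,60),Rt(-1))
im,d=optics.grab_frame('scene');cv2.imwrite('pics/s2.png',im[:,:,::-1])
im,d=optics.grab_frame('wrist');cv2.imwrite('pics/w2.png',im[:,:,::-1])
E
```

```text
time_s: 1.87
ee_pos: [655.8, -157.8, 225.5]
ee_rot: [-1.0, 54.5, 176.8]
force: [0.3, 0.0, -1.2]
gripper_width: 40.7
t 1.87 pos [ 655.8 -157.8  225.5] dcm [-1.95 -0.44 -3.53] rotvec [-0.01  -0.008 -0.011] q [-12.1  48.5  44.2  -6.1 122.3  78.5] F [ 0.3  0.  -1.2] w 40.7
```

View pics/s2.png

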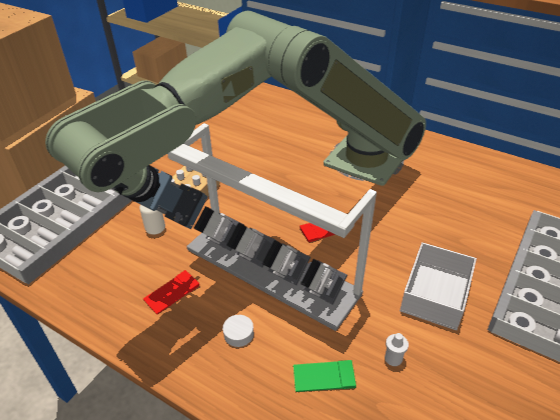

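View pics/w2.png

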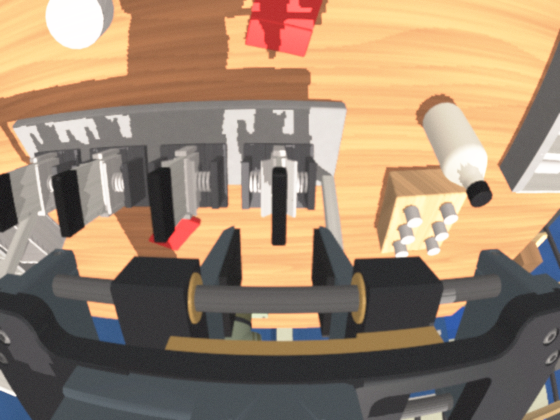

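Wrist view: the nearest card's black bar, at (279,205), lies centred between the fingertips at (225,255) and (330,255). The other bars are at (162,205), (68,205) and (5,200). The look-alikes are the red cards at (285,25) and (180,232) here, and the green one in the scene view. I choose the black-barred cards standing in the clips.

```bash
python3 -m creep '[{"translation":[-1,-0.2,-1.8],"delta_rot":[-0.01,-0.008,-0.011]},{"translation":[-0.95,-0.1,-1.7],"delta_rot":[0,0,0]},{"translation":[0,0,0],"delta_rot":[0,0,0]}]' -0.1 40; python3 - <<'E'
from h import *
to(tgt(-150,0),Rt(-1))
E
```

```text
time_s: 2.22
ee_pos: [636.0, -169.8, 193.3]
ee_rot: [0.6, 55.4, 176.9]
force: [0.6, -0.5, -0.8]
gripper_width: 40.9
t 2.22 pos [ 636.  -169.8  193.3] dcm [-3.41  0.94 -5.23] rotvec [0.006 0.006 0.01 ] q [-13.2  46.6  52.3  -6.3 115.2  79.5] F [ 0.6 -0.5 -0.8] w 40.9
```

```bash
python3 -m creep '[{"translation":[0,0,0],"delta_rot":[0,0,0]},{"translation":[0,0,0],"delta_rot":[0,0,0]},{"translation":[0,0,0],"delta_rot":[0,0,0]}]' ; python3 - <<'E'
from h import *
to(tgt(-150,0),Rt(-1))
E
```

```text
time_s: 2.47
ee_pos: [639.0, -168.8, 196.2]
ee_rot: [0.6, 55.8, 177.1]
force: [-0.6, -0.5, -0.1]
gripper_width: 41.2
t 2.47 pos [ 639.  -168.8  196.2] dcm [-3.71  0.84 -5.52] rotvec [0.007 0.014 0.008] q [-13.   46.5  51.8  -6.3 115.3  79.6] F [-0.6 -0.5 -0.1] w 41.2
```

```bash
python3 -m creep '[{"translation":[0,0.84,0],"delta_rot":[0.007,0.014,0.008]},{"translation":[-0.7,0,-1.1],"delta_rot":[0,0,0]},{"translation":[-0.8,0,-1.1],"delta_rot":[0,0,0]},{"translation":[0,0,0],"delta_rot":[0,0,0]},{"translation":[0,0,0],"delta_rot":[0,0,0]}]' ; python3 - <<'E'
from h import *
to(tgt(-150,0),Rt(-1))
im,d=optics.grab_frame('wrist');cv2.imwrite('pics/w3.png',im[:,:,::-1])
to(tgt(-150,0),Rt(-1))
E
```

```text
time_s: 2.88
ee_pos: [623.1, -159.1, 173.1]
ee_rot: [-0.1, 54.8, 177.0]
force: [0.4, -0.0, -0.5]
gripper_width: 40.6
t 2.88 pos [ 623.1 -159.1  173.1] dcm [-2.13 -0.13 -3.21] rotvec [-0.001 -0.004 -0.001] q [-12.6  45.9  56.9  -5.9 112.   79.8] F [ 0.4 -0.  -0.5] w 40.6
t 2.93 pos [ 623.6 -159.2  173.5] dcm [-2.17 -0.11 -3.25] rotvec [-0.001 -0.003 -0.001] q [-12.6  45.8  56.8  -5.9 112.   79.8] F [-0.1 -0.2  0.2] w 41.0
```

View pics/w3.png

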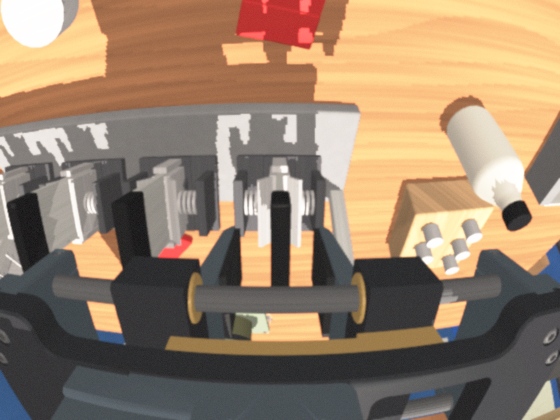

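The bar, at column 280, stands between the fingers at 230 and 322, so it is centred. I will go in the remaining 39 mm.

```bash
python3 -m creep '[{"translation":[-0.75,-0.1,-1.1],"delta_rot":[0,0,0]},{"translation":[-0.75,-0.05,-1.1],"delta_rot":[0,0,0]},{"translation":[-0.65,0,-1],"delta_rot":[0,0,0]},{"translation":[0,0,0],"delta_rot":[0,0,0]},{"translation":[0,0,0],"delta_rot":[0,0,0]}]' ; python3 - <<'E'
from h import *
to(tgt(-150,0),Rt(-1))
E
python3 -m creep '[{"translation":[0,0,0],"delta_rot":[0,0,0]},{"translation":[0,0,0],"delta_rot":[0,0,0]},{"translation":[0,0,0],"delta_rot":[0,0,0]},{"translation":[0,0,0],"delta_rot":[0,0,0]},{"translation":[0,0,0],"delta_rot":[0,0,0]}]' -1 40
python3 -m creep '[{"translation":[0,0,0],"delta_rot":[0,0,0]},{"translation":[0,0,0],"delta_rot":[0,0,0]},{"translation":[0,0,0],"delta_rot":[0,0,0]}]'
```

```text
time_s: 3.35
ee_pos: [602.0, -161.0, 141.5]
ee_rot: [-0.1, 54.8, 177.0]
force: [0.4, 0.1, 0.5]
gripper_width: 41.2
t 3.35 pos [ 602.  -161.   141.5] dcm [-0.01  0.07 -0.04] rotvec [-0.001 -0.003 -0.001] q [-13.1  44.9  63.5  -6.  106.3  80. ] F [0.4 0.1 0.5] w 41.2
time_s: 3.77
ee_pos: [601.8, -160.9, 141.2]
ee_rot: [-0.1, 54.8, 177.0]
force: [0.5, 0.5, 1.2]
gripper_width: 12.0
time_s: 4.02
ee_pos: [601.7, -161.0, 141.2]
ee_rot: [-0.1, 54.9, 177.0]
force: [1.6, 0.6, 2.4]
gripper_width: 11.7
```

```bash
cat > f.py <<'E'
from h import *
import sys
s,p,r=cur();c=float(sys.argv[1]);d=p-tgt(c)
print('t %.2f'%s['time_s'],'F along',np.round(np.array(s['force'])@AX,2),'F',np.round(s['force'],1),'disp along %.2f'%(d@AX),'lat',np.round(d-AX*(d@AX),1),'w %.1f'%s['gripper_width'])
E
python3 f.py -150
python3 -m creep '[{"translation":[0.06,0,0.08],"delta_rot":[0,0,0]},{"translation":[0,0,0],"delta_rot":[0,0,0]},{"translation":[0,0,0],"delta_rot":[0,0,0]}]' >/dev/null; python3 f.py -150
python3 -m creep '[{"translation":[0.06,0,0.08],"delta_rot":[0,0,0]},{"translation":[0,0,0],"delta_rot":[0,0,0]},{"translation":[0,0,0],"delta_rot":[0,0,0]}]' >/dev/null; python3 f.py -150
```

```text
t 4.02 F along 2.89 F [1.6 0.6 2.4] disp along 0.07 lat [-0.2 -0.6  0.1] w 11.7
t 4.27 F along -2.3 F [-1.6  0.1 -1.7] disp along 0.09 lat [-0.1 -0.6  0.1] w 11.8
t 4.52 F along -11.1 F [-5.8  0.2 -9.5] disp along 0.13 lat [-0.  -0.7  0. ] w 11.9
```

```bash

python3 -m creep '[{"translation":[0.02,0,0.03],"delta_rot":[0,0,0]},{"translation":[0,0,0],"delta_rot":[0,0,0]},{"translation":[0,0,0],"delta_rot":[0,0,0]}]' >/dev/null; python3 f.py -150
python3 -m creep '[{"translation":[0,0,0],"delta_rot":[0,0,0]}]' >/dev/null; python3 f.py -150
```

```text
t 4.77 F along -12.08 F [ -5.4   1.2 -10.9] disp along 0.16 lat [-0.  -0.6 -0. ] w 11.7
t 4.85 F along -12.8 F [ -5.8   1.9 -11.5] disp along 0.14 lat [-0.  -0.7 -0. ] w 11.9
```

First card (y=-150): it held 12.8 N with no slip (0.1 mm), so the clip is sound. I will let go and move to the next card.

```bash

python3 -m creep '[{"translation":[-0.13,0.05,-0.18],"delta_rot":[0,0,0]},{"translation":[0,0,0],"delta_rot":[0,0,0]},{"translation":[0,0,0],"delta_rot":[0,0,0]}]' >/dev/null; python3 f.py -150
python3 -m creep '[{"translation":[0,0,0],"delta_rot":[0,0,0]},{"translation":[0,0,0],"delta_rot":[0,0,0]},{"translation":[0,0,0],"delta_rot":[0,0,0]},{"translation":[0,0,0],"delta_rot":[0,0,0]}]' -0.1 >/dev/null; python3 f.py -150
python3 -m creep '[{"translation":[0.86,-0.05,1.23],"delta_rot":[0,0,0]},{"translation":[0.86,-0.05,1.23],"delta_rot":[0,0,0]},{"translation":[0.86,-0.05,1.23],"delta_rot":[0,0,0]},{"translation":[0.86,-0.05,1.23],"delta_rot":[0,0,0]},{"translation":[0,0,0],"delta_rot":[0,0,0]}]' 
python3 -m creep '[{"translation":[0.1,2,0],"delta_rot":[0,0,0]},{"translation":[0.2,3,0],"delta_rot":[0,0,0]},{"translation":[0.12,3,0],"delta_rot":[0,0,0]},{"translation":[0.1,2,0],"delta_rot":[0,0,0]},{"translation":[0,0,0],"delta_rot":[0,0,0]}]' 
python3 -m creep '[{"translation":[0,0,0],"delta_rot":[0,0,0]},{"translation":[0,0,0],"delta_rot":[0,0,0]},{"translation":[0,0,0],"delta_rot":[0,0,0]}]' 
python3 - <<'E'
from h import *
to(tgt(-50,0),Rt(-1))
im,d=optics.grab_frame('wrist');cv2.imwrite('pics/w4.png',im[:,:,::-1])
E
```

```text
t 5.10 F along -3.4 F [-0.7  1.3 -3.6] disp along 0.13 lat [-0.2 -0.2  0.1] w 12.0
t 5.43 F along -0.21 F [-0.1  0.4 -0.2] disp along 0.35 lat [-0.4 -0.3  0.3] w 35.6
time_s: 5.85
ee_pos: [637.7, -162.8, 192.4]
ee_rot: [0.0, 55.1, 177.1]
force: [-0.0, -0.5, 0.4]
gripper_width: 41.0
time_s: 6.27
ee_pos: [640.7, -58.3, 189.8]
ee_rot: [-0.3, 54.7, 177.1]
force: [0.2, 0.2, 0.5]
gripper_width: 40.8
time_s: 6.52
ee_pos: [640.9, -63.8, 190.0]
ee_rot: [-0.0, 54.8, 176.9]
force: [0.1, -1.1, -0.8]
gripper_width: 41.4
t 6.52 pos [640.9 -63.8 190. ] dcm [-3.37  0.34 -4.9 ] rotvec [-0.    -0.004  0.001] q [ -5.9  45.7  54.7  -1.8 114.7  86.9] F [ 0.1 -1.1 -0.8] w 41.4
```

View pics/w4.png

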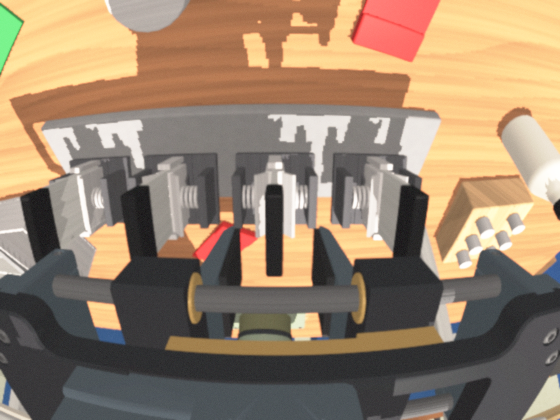

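The second bar, at (274,230), is centred between the fingers at 230 and 322. Next I go in, grip and tug.

```bash

python3 -m creep '[{"translation":[-0.85,0.15,-1.2],"delta_rot":[0,0,0]},{"translation":[-0.85,0.1,-1.25],"delta_rot":[0,0,0]},{"translation":[-0.85,0.05,-1.25],"delta_rot":[0,0,0]},{"translation":[-0.82,0.04,-1.2],"delta_rot":[0,0,0]},{"translation":[0,0,0],"delta_rot":[0,0,0]}]' 
python3 -m creep '[{"translation":[0,0,0],"delta_rot":[0,0,0]},{"translation":[0,0,0],"delta_rot":[0,0,0]},{"translation":[0,0,0],"delta_rot":[0,0,0]}]'>/dev/null; python3 f.py -50
```

```text
time_s: 6.98
ee_pos: [605.2, -60.1, 139.4]
ee_rot: [-0.1, 54.5, 176.9]
force: [-1.2, 0.2, 0.5]
gripper_width: 41.0
t 7.23 F along -0.18 F [ 0.2 -0.2 -0.4] disp along 1.43 lat [ 0.4  1.  -0.2] w 41.2
```

```bash

python3 -m creep '[{"translation":[0,-0.1,0],"delta_rot":[0,0,0]},{"translation":[0,0,0],"delta_rot":[0,0,0]},{"translation":[0,0,0],"delta_rot":[0,0,0]},{"translation":[0,0,0],"delta_rot":[0,0,0]},{"translation":[0,0,0],"delta_rot":[0,0,0]}]' -1 40 >/dev/null
python3 -m creep '[{"translation":[0,0,0],"delta_rot":[0,0,0]},{"translation":[0,0,0],"delta_rot":[0,0,0]},{"translation":[0,0,0],"delta_rot":[0,0,0]}]' >/dev/null; python3 f.py -50
python3 -m creep '[{"translation":[0.06,0,0.08],"delta_rot":[0,0,0]},{"translation":[0,0,0],"delta_rot":[0,0,0]},{"translation":[0,0,0],"delta_rot":[0,0,0]}]' >/dev/null; python3 f.py -50
python3 -m creep '[{"translation":[0.06,0,0.08],"delta_rot":[0,0,0]},{"translation":[0,0,0],"delta_rot":[0,0,0]},{"translation":[0,0,0],"delta_rot":[0,0,0]}]' >/dev/null; python3 f.py -50
```

```text
t 7.90 F along 0.18 F [-0.6  0.2  0.6] disp along 0.41 lat [ 0.1  0.3 -0.1] w 11.7
t 8.15 F along -6.37 F [-3.5 -0.5 -5.4] disp along 0.47 lat [ 0.2  0.3 -0.1] w 11.7
t 8.40 F along -10.83 F [-5.   0.9 -9.7] disp along 0.51 lat [ 0.3  0.4 -0.2] w 11.8
```

```bash

python3 -m creep '[{"translation":[0.02,0,0.03],"delta_rot":[0,0,0]},{"translation":[0,0,0],"delta_rot":[0,0,0]},{"translation":[0,0,0],"delta_rot":[0,0,0]},{"translation":[0,0,0],"delta_rot":[0,0,0]}]' >/dev/null; python3 f.py -50
```

```text
t 8.73 F along -11.46 F [-6.4  0.1 -9.5] disp along 0.54 lat [ 0.3  0.4 -0.2] w 12.0
```

Second card held 11.5 N with no slip, well above the tired clip's 8 N limit, so it is sound. On to the third.

```bash

python3 -m creep '[{"translation":[-0.13,0,-0.18],"delta_rot":[0,0,0]},{"translation":[0,0,0],"delta_rot":[0,0,0]},{"translation":[0,0,0],"delta_rot":[0,0,0]}]' >/dev/null; python3 f.py -50
python3 -m creep '[{"translation":[0,0,0],"delta_rot":[0,0,0]},{"translation":[0,0,0],"delta_rot":[0,0,0]},{"translation":[0,0,0],"delta_rot":[0,0,0]},{"translation":[0,0,0],"delta_rot":[0,0,0]}]' -0.1 >/dev/null; python3 f.py -50
python3 -m creep '[{"translation":[0.86,-0.05,1.23],"delta_rot":[0,0,0]},{"translation":[0.86,-0.05,1.23],"delta_rot":[0,0,0]},{"translation":[0.86,-0.05,1.23],"delta_rot":[0,0,0]},{"translation":[0.86,-0.05,1.23],"delta_rot":[0,0,0]},{"translation":[0,0,0],"delta_rot":[0,0,0]}]' 
python3 -m creep '[{"translation":[0.1,2,0],"delta_rot":[0,0,0]},{"translation":[0.2,3,0],"delta_rot":[0,0,0]},{"translation":[0.12,3,0],"delta_rot":[0,0,0]},{"translation":[0.1,2,0],"delta_rot":[0,0,0]},{"translation":[0,0,0],"delta_rot":[0,0,0]}]' 
python3 -m creep '[{"translation":[0,0,0],"delta_rot":[0,0,0]},{"translation":[0,0,0],"delta_rot":[0,0,0]},{"translation":[0,0,0],"delta_rot":[0,0,0]},{"translation":[0,0,0],"delta_rot":[0,0,0]}]' 
python3 - <<'E'
from h import *
to(tgt(50,0),Rt(-1))
im,d=optics.grab_frame('wrist');cv2.imwrite('pics/w5.png',im[:,:,::-1])
E
```

```text
t 8.98 F along -2.99 F [-1.3  0.1 -2.7] disp along 0.49 lat [ 0.1  0.3 -0.1] w 11.5
t 9.32 F along 0.65 F [ 0.8 -0.1  0.3] disp along 1.00 lat [ 0.1  0.4 -0. ] w 35.4
time_s: 9.73
ee_pos: [643.7, -62.3, 192.6]
ee_rot: [-0.0, 55.1, 177.0]
force: [0.4, 0.6, 0.8]
gripper_width: 41.1
time_s: 10.15
ee_pos: [646.6, 42.2, 189.9]
ee_rot: [-0.3, 54.7, 177.1]
force: [0.0, 0.4, -0.5]
gripper_width: 41.1
time_s: 10.48
ee_pos: [647.1, 36.5, 190.5]
ee_rot: [-0.0, 54.8, 176.9]
force: [0.4, -0.6, -0.3]
gripper_width: 41.1
t 10.48 pos [647.1  36.5 190.5] dcm [-3.47  0.28 -4.94] rotvec [-0.    -0.004  0.001] q [  1.   46.1  53.9   2.6 115.1  94.4] F [ 0.4 -0.6 -0.3] w 41.1
```

View pics/w5.png

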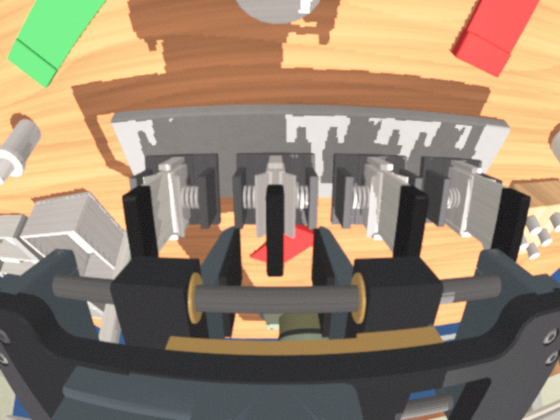

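The third bar, at (275,230), is centred between the fingers.

```bash

python3 -m creep '[{"translation":[-0.87,0.1,-1.24],"delta_rot":[0,0,0]},{"translation":[-0.87,0.1,-1.24],"delta_rot":[0,0,0]},{"translation":[-0.87,0.03,-1.24],"delta_rot":[0,0,0]},{"translation":[-0.86,0,-1.22],"delta_rot":[0,0,0]},{"translation":[0,0,0],"delta_rot":[0,0,0]}]' >/dev/null
python3 -m creep '[{"translation":[0,0,0],"delta_rot":[0,0,0]},{"translation":[0,0,0],"delta_rot":[0,0,0]},{"translation":[0,0,0],"delta_rot":[0,0,0]},{"translation":[0,0,0],"delta_rot":[0,0,0]}]'>/dev/null; python3 f.py 50
python3 -m creep '[{"translation":[0,0,0],"delta_rot":[0,0,0]},{"translation":[0,0,0],"delta_rot":[0,0,0]},{"translation":[0,0,0],"delta_rot":[0,0,0]},{"translation":[0,0,0],"delta_rot":[0,0,0]},{"translation":[0,0,0],"delta_rot":[0,0,0]}]' -1 40 >/dev/null
python3 -m creep '[{"translation":[0,0,0],"delta_rot":[0,0,0]},{"translation":[0,0,0],"delta_rot":[0,0,0]},{"translation":[0,0,0],"delta_rot":[0,0,0]}]' >/dev/null; python3 f.py 50
python3 -m creep '[{"translation":[0.06,0,0.08],"delta_rot":[0,0,0]},{"translation":[0,0,0],"delta_rot":[0,0,0]},{"translation":[0,0,0],"delta_rot":[0,0,0]}]' >/dev/null; python3 f.py 50
python3 -m creep '[{"translation":[0.06,0,0.08],"delta_rot":[0,0,0]},{"translation":[0,0,0],"delta_rot":[0,0,0]},{"translation":[0,0,0],"delta_rot":[0,0,0]}]' >/dev/null; python3 f.py 50
```

```text
t 11.28 F along -0.37 F [-0.3  0.7 -0.2] disp along 1.05 lat [ 0.2  0.7 -0.1] w 41.2
t 11.95 F along -1.04 F [ 0.1 -0.2 -1.4] disp along 0.15 lat [0.  0.7 0. ] w 12.0
t 12.20 F along -5.12 F [-3.1 -0.4 -4.1] disp along 0.34 lat [ 0.1  0.8 -0.1] w 11.6
t 12.45 F along -5.78 F [-3.  -1.2 -5. ] disp along 1.63 lat [ 0.   0.8 -0. ] w 11.3
```

It slides at about 5.8 N, which looks like the tired clip. I will pull it a little further to confirm, then tug the fourth too.

```bash

python3 -m creep '[{"translation":[0.11,0,0.16],"delta_rot":[0,0,0]},{"translation":[0,0,0],"delta_rot":[0,0,0]},{"translation":[0,0,0],"delta_rot":[0,0,0]}]' >/dev/null; python3 f.py 50
python3 -m creep '[{"translation":[0.11,0,0.16],"delta_rot":[0,0,0]},{"translation":[0,0,0],"delta_rot":[0,0,0]},{"translation":[0,0,0],"delta_rot":[0,0,0]}]' >/dev/null; python3 f.py 50
python3 -m creep '[{"translation":[0,0,0],"delta_rot":[0,0,0]},{"translation":[0,0,0],"delta_rot":[0,0,0]},{"translation":[0,0,0],"delta_rot":[0,0,0]},{"translation":[0,0,0],"delta_rot":[0,0,0]}]' -0.1 >/dev/null; python3 f.py 50
python3 -m creep '[{"translation":[0.86,-0.05,1.23],"delta_rot":[0,0,0]},{"translation":[0.86,-0.05,1.23],"delta_rot":[0,0,0]},{"translation":[0.86,-0.05,1.23],"delta_rot":[0,0,0]},{"translation":[0.7,-0.05,1],"delta_rot":[0,0,0]},{"translation":[0,0,0],"delta_rot":[0,0,0]}]' 
python3 -m creep '[{"translation":[0.1,2,0],"delta_rot":[0,0,0]},{"translation":[0.2,3,0],"delta_rot":[0,0,0]},{"translation":[0.12,3,0],"delta_rot":[0,0,0]},{"translation":[0.1,2,0],"delta_rot":[0,0,0]},{"translation":[0,0,0],"delta_rot":[0,0,0]}]' 
python3 -m creep '[{"translation":[0,0,0],"delta_rot":[0,0,0]},{"translation":[0,0,0],"delta_rot":[0,0,0]},{"translation":[0,0,0],"delta_rot":[0,0,0]},{"translation":[0,0,0],"delta_rot":[0,0,0]}]' 
python3 - <<'E'
from h import *
to(tgt(150,0),Rt(-1))
im,d=optics.grab_frame('wrist');cv2.imwrite('pics/w6.png',im[:,:,::-1])
E
```

```text
t 12.70 F along -4.8 F [-2.8 -0.9 -3.9] disp along 4.18 lat [-0.   0.9  0. ] w 11.6
t 12.95 F along -4.22 F [-2.3 -0.2 -3.6] disp along 6.31 lat [-0.   0.9  0. ] w 12.1
t 13.28 F along 0.08 F [ 0.6  0.3 -0.3] disp along 6.69 lat [0.  1.1 0. ] w 35.6
time_s: 13.7
ee_pos: [650.3, 38.1, 194.7]
ee_rot: [-0.1, 55.1, 176.9]
force: [0.1, 0.1, 0.1]
gripper_width: 41.4
time_s: 14.12
ee_pos: [653.1, 142.6, 192.0]
ee_rot: [-0.3, 54.8, 177.1]
force: [0.1, -0.2, -0.3]
gripper_width: 40.8
time_s: 14.45
ee_pos: [653.9, 136.8, 192.8]
ee_rot: [-0.0, 54.8, 176.9]
force: [1.0, -0.6, 0.2]
gripper_width: 40.9
t 14.45 pos [653.9 136.8 192.8] dcm [-3.63  0.24 -5.18] rotvec [-0.001 -0.003  0.001] q [  7.8  47.9  50.    7.  116.7 102.1] F [ 1.  -0.6  0.2] w 40.9
```

View pics/w6.png

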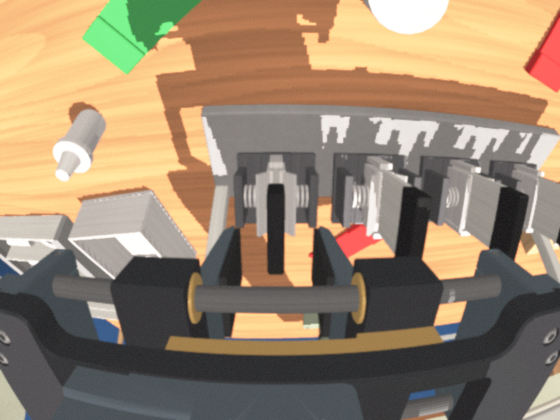

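The fourth bar, at (275,228), is centred. The third card, at (410,220), is drawn out about 6 mm.

```bash

python3 -m creep '[{"translation":[-0.9,0.1,-1.3],"delta_rot":[0,0,0]},{"translation":[-0.9,0.1,-1.3],"delta_rot":[0,0,0]},{"translation":[-0.9,0,-1.3],"delta_rot":[0,0,0]},{"translation":[-0.9,0,-1.28],"delta_rot":[0,0,0]},{"translation":[0,0,0],"delta_rot":[0,0,0]}]' >/dev/null
python3 -m creep '[{"translation":[0,0,0],"delta_rot":[0,0,0]},{"translation":[0,0,0],"delta_rot":[0,0,0]},{"translation":[0,0,0],"delta_rot":[0,0,0]},{"translation":[0,0,0],"delta_rot":[0,0,0]}]'>/dev/null; python3 f.py 150
python3 -m creep '[{"translation":[0,0,0],"delta_rot":[0,0,0]},{"translation":[0,0,0],"delta_rot":[0,0,0]},{"translation":[0,0,0],"delta_rot":[0,0,0]},{"translation":[0,0,0],"delta_rot":[0,0,0]},{"translation":[0,0,0],"delta_rot":[0,0,0]}]' -1 40 >/dev/null
python3 -m creep '[{"translation":[0,0,0],"delta_rot":[0,0,0]},{"translation":[0,0,0],"delta_rot":[0,0,0]},{"translation":[0,0,0],"delta_rot":[0,0,0]}]' >/dev/null; python3 f.py 150
python3 -m creep '[{"translation":[0.06,0,0.08],"delta_rot":[0,0,0]},{"translation":[0,0,0],"delta_rot":[0,0,0]},{"translation":[0,0,0],"delta_rot":[0,0,0]}]' >/dev/null; python3 f.py 150
python3 -m creep '[{"translation":[0.06,0,0.08],"delta_rot":[0,0,0]},{"translation":[0,0,0],"delta_rot":[0,0,0]},{"translation":[0,0,0],"delta_rot":[0,0,0]}]' >/dev/null; python3 f.py 150
```

```text
t 15.25 F along -0.46 F [-0.8  0.3  0. ] disp along 1.13 lat [ 0.4  0.8 -0.3] w 41.0
t 15.92 F along 1.09 F [ 0.1 -0.3  1.3] disp along 0.14 lat [ 0.2  0.8 -0.1] w 11.7
t 16.17 F along -5.95 F [-3.4 -0.7 -4.9] disp along 0.14 lat [ 0.3  0.8 -0.2] w 12.0
t 16.42 F along -9.41 F [-4.9 -1.3 -8.1] disp along 0.29 lat [ 0.4  0.9 -0.2] w 11.7
```

```bash

python3 -m creep '[{"translation":[0.03,0,0.04],"delta_rot":[0,0,0]},{"translation":[0,0,0],"delta_rot":[0,0,0]},{"translation":[0,0,0],"delta_rot":[0,0,0]}]' >/dev/null; python3 f.py 150
python3 -m creep '[{"translation":[-0.14,0,-0.19],"delta_rot":[0,0,0]},{"translation":[0,0,0],"delta_rot":[0,0,0]},{"translation":[0,0,0],"delta_rot":[0,0,0]}]' >/dev/null; python3 f.py 150
python3 -m creep '[{"translation":[0,0,0],"delta_rot":[0,0,0]},{"translation":[0,0,0],"delta_rot":[0,0,0]},{"translation":[0,0,0],"delta_rot":[0,0,0]},{"translation":[0,0,0],"delta_rot":[0,0,0]}]' -0.1 >/dev/null; python3 f.py 150
python3 -m creep '[{"translation":[0.95,-0.05,1.36],"delta_rot":[0,0,0]},{"translation":[0.95,-0.05,1.36],"delta_rot":[0,0,0]},{"translation":[0.95,-0.05,1.36],"delta_rot":[0,0,0]},{"translation":[0.95,-0.05,1.36],"delta_rot":[0,0,0]},{"translation":[0,0,0],"delta_rot":[0,0,0]}]' 
python3 -m creep '[{"translation":[-0.1,-2,0],"delta_rot":[0,0,0]},{"translation":[-0.2,-3,0],"delta_rot":[0,0,0]},{"translation":[-0.12,-3,0],"delta_rot":[0,0,0]},{"translation":[-0.1,-2,0],"delta_rot":[0,0,0]},{"translation":[0,0,0],"delta_rot":[0,0,0]}]' 
python3 -m creep '[{"translation":[0,0,0],"delta_rot":[0,0,0]},{"translation":[0,0,0],"delta_rot":[0,0,0]},{"translation":[0,0,0],"delta_rot":[0,0,0]},{"translation":[0,0,0],"delta_rot":[0,0,0]}]' 
python3 - <<'E'
from h import *
to(tgt(50,6),Rt(-1))
im,d=optics.grab_frame('wrist');cv2.imwrite('pics/w7.png',im[:,:,::-1])
E
```

```text
t 16.67 F along -11.11 F [-5.7 -1.1 -9.6] disp along 0.34 lat [ 0.4  0.9 -0.3] w 11.5
t 16.92 F along -3.21 F [-1.4 -0.6 -2.9] disp along 0.30 lat [ 0.2  0.8 -0.1] w 12.1
t 17.25 F along -0.19 F [ 0.2 -0.6 -0.4] disp along 0.79 lat [ 0.1  1.  -0.1] w 35.6
time_s: 17.67
ee_pos: [657.9, 138.1, 197.8]
ee_rot: [-0.2, 55.2, 176.9]
force: [0.1, -0.7, 0.4]
gripper_width: 40.8
time_s: 18.08
ee_pos: [650.1, 33.9, 195.1]
ee_rot: [0.2, 54.7, 176.9]
force: [-1.0, 0.0, 0.2]
gripper_width: 41.1
time_s: 18.42
ee_pos: [650.6, 39.5, 195.3]
ee_rot: [-0.1, 54.8, 177.1]
force: [-0.2, 0.6, -0.8]
gripper_width: 41.0
t 18.42 pos [650.6  39.5 195.3] dcm [-3.48 -0.03 -4.94] rotvec [-0.001 -0.004 -0.002] q [  1.3  46.4  52.7   2.7 116.1  94.5] F [-0.2  0.6 -0.8] w 41.0
```

View pics/w7.png

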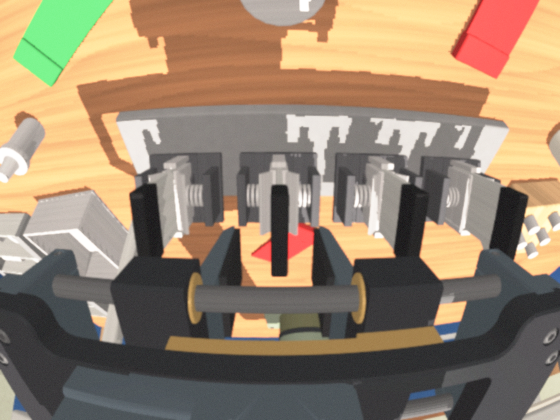

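Fourth card held 11.1 N, so the third (rack y=+50) is the tired one. Its bar, at (280,230), is centred between the fingers. I will grip it and draw it out.

```bash

python3 -m creep '[{"translation":[-0.87,0,-1.24],"delta_rot":[0,0,0]},{"translation":[-0.87,0,-1.24],"delta_rot":[0,0,0]},{"translation":[-0.87,0,-1.24],"delta_rot":[0,0,0]},{"translation":[-0.86,0,-1.22],"delta_rot":[0,0,0]},{"translation":[0,0,0],"delta_rot":[0,0,0]}]' >/dev/null
python3 -m creep '[{"translation":[0,0,0],"delta_rot":[0,0,0]},{"translation":[0,0,0],"delta_rot":[0,0,0]},{"translation":[0,0,0],"delta_rot":[0,0,0]}]'>/dev/null; python3 f.py 50
python3 -m creep '[{"translation":[0,0,0],"delta_rot":[0,0,0]},{"translation":[0,0,0],"delta_rot":[0,0,0]},{"translation":[0,0,0],"delta_rot":[0,0,0]},{"translation":[0,0,0],"delta_rot":[0,0,0]},{"translation":[0,0,0],"delta_rot":[0,0,0]}]' -1 40 >/dev/null
python3 -m creep '[{"translation":[0,0,0],"delta_rot":[0,0,0]},{"translation":[0.2,-0.01,0.29],"delta_rot":[0,0,0]},{"translation":[0.3,-0.02,0.43],"delta_rot":[0,0,0]},{"translation":[0.3,-0.02,0.43],"delta_rot":[0,0,0]}]' >/dev/null; python3 f.py 50
python3 -m creep '[{"translation":[0.34,-0.02,0.49],"delta_rot":[0,0,0]},{"translation":[0.34,-0.02,0.49],"delta_rot":[0,0,0]},{"translation":[0.34,-0.02,0.49],"delta_rot":[0,0,0]},{"translation":[0.34,-0.02,0.49],"delta_rot":[0,0,0]},{"translation":[0.34,-0.02,0.49],"delta_rot":[0,0,0]}]' >/dev/null; python3 f.py 50
python3 -m creep '[{"translation":[0.57,-0.03,0.82],"delta_rot":[0,0,0]},{"translation":[0.57,-0.03,0.82],"delta_rot":[0,0,0]},{"translation":[0.57,-0.03,0.82],"delta_rot":[0,0,0]},{"translation":[0.57,-0.03,0.82],"delta_rot":[0,0,0]},{"translation":[0,0,0],"delta_rot":[0,0,0]}]' >/dev/null; python3 f.py 50
python3 - <<'E'
from h import *
to(tgt(50,150),Rt(-1))
im,d=optics.grab_frame('wrist');cv2.imwrite('pics/w8.png',im[:,:,::-1])
im,d=optics.grab_frame('scene');cv2.imwrite('pics/s8.png',im[:,:,::-1])
E
```

```text
t 19.13 F along -0.04 F [-0.5  0.3  0.3] disp along 7.46 lat [ 0.3 -0.8 -0.3] w 41.2
t 19.88 F along -5.96 F [-2.8  0.2 -5.3] disp along 19.78 lat [ 0. -1. -0.] w 12.4
t 20.30 F along -0.85 F [-0.3 -0.1 -0.8] disp along 51.44 lat [-0.  -1.4 -0. ] w 11.9
t 20.72 F along -0.57 F [ 0.3 -1.1 -0.9] disp along 93.14 lat [-0.1 -1.5  0. ] w 11.6
t 20.72 pos [665.6  35.1 217.3] dcm [ 3.27 -0.02  4.66] rotvec [-0.001  0.003 -0.   ] q [  0.9  47.4  47.3   2.6 120.1  94.5] F [ 0.3 -1.1 -0.9] w 11.6
```

View pics/w8.png

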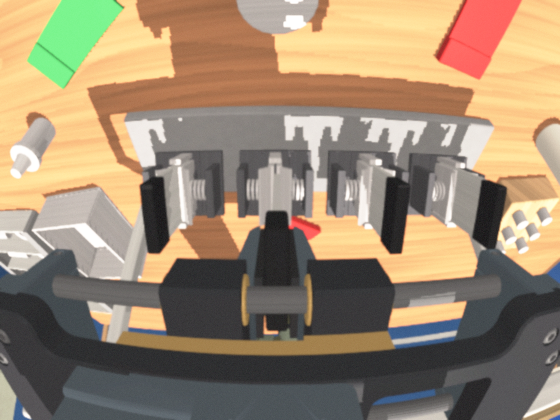

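View pics/s8.png

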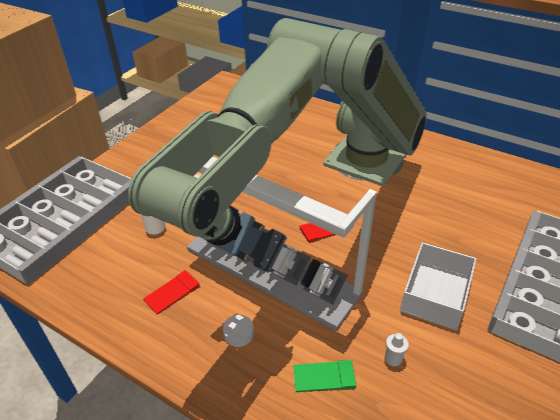

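The card is out and held at (275,280) in the wrist view, and the other three are seated. Next I rise further along the lean.

```bash

python3 -m creep '[{"translation":[1,0,1.5],"delta_rot":[0,0,0]},{"translation":[1,0,1.8],"delta_rot":[0,0,0]},{"translation":[0.5,0,1.8],"delta_rot":[0,0,0]},{"translation":[0,0,1.9],"delta_rot":[0,0,0]},{"translation":[0,0,0],"delta_rot":[0,0,0]}]'; python3 - <<'E'
from h import *
to([690,220,295],Rt(-1))
E
```

```text
time_s: 21.23
ee_pos: [689.3, 35.4, 288.1]
ee_rot: [-0.1, 55.1, 177.0]
force: [-0.0, 0.4, 0.3]
gripper_width: 11.7
t 21.23 pos [689.3  35.4 288.1] dcm [ 0.07 18.46  0.69] rotvec [-0.001  0.002 -0.001] q [  0.9  50.5  31.1   3.1 133.1  95.3] F [-0.   0.4  0.3] w 11.7
```

```bash

python3 -m creep '[{"translation":[0,2.5,0],"delta_rot":[0,0,0]},{"translation":[0,3.2,0],"delta_rot":[0,0,0]},{"translation":[0,3.2,0],"delta_rot":[0,0,0]},{"translation":[0,3.2,0],"delta_rot":[0,0,0]},{"translation":[0,3.2,0],"delta_rot":[0,0,0]}]'; python3 - <<'E'
from h import *
to([650,345,280],Rt(-1))
im,d=optics.grab_frame('scene');cv2.imwrite('pics/s9.png',im[:,:,::-1])
E
```

```text
time_s: 21.65
ee_pos: [688.4, 189.7, 284.0]
ee_rot: [-0.0, 54.7, 177.0]
force: [-0.3, -0.0, -2.1]
gripper_width: 12.1
t 21.65 pos [688.4 189.7 284. ] dcm [-3.84 15.53 -0.4 ] rotvec [-0.    -0.005  0.   ] q [ 10.9  53.9  24.6  11.4 135.3 109.6] F [-0.3 -0.  -2.1] w 12.1
```

View pics/s9.png

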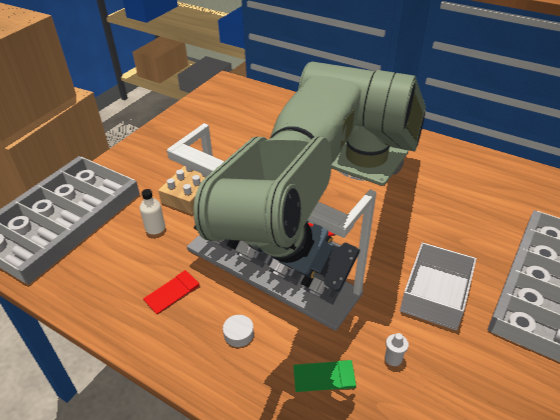

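```bash

python3 -m creep '[{"translation":[-0.5,3.3,0],"delta_rot":[0,0,0]},{"translation":[-0.8,3.3,0],"delta_rot":[0,0,0]},{"translation":[-0.8,3.3,0],"delta_rot":[0,0,0]},{"translation":[-0.8,3.3,0],"delta_rot":[0,0,0]},{"translation":[-0.9,2.3,0],"delta_rot":[0,0,0]}]'
cat >> h.py <<'E'
def Rbox(th=30,bw=7):
    t=np.radians(th);b=np.radians(bw);h=np.array([np.cos(b),np.sin(b),0]);u=np.array([0,0,1.])
    x=-(np.sin(t)*h+np.cos(t)*u);y=np.cos(t)*h-np.sin(t)*u
    return np.stack([x,y,np.cross(x,y)],1)
E
python3 - <<'E'
from h import *
to([480,367,280],Rbox())
# box geometry from scene+top rim
for n in('top','scene'):
    L=cloud(n,np.load(n+'0.npy'));m=(L[...,2]>62)&(L[...,2]<76)&(L[...,0]>300)&(L[...,0]<520)&(L[...,1]>280)&(L[...,1]<450)
    r=cv2.minAreaRect(L[m][:,:2].astype(np.float32));print(n,m.sum(),r)
    m=(abs(L[...,2]-4)<4)&(abs(L[...,0]-409)<70)&(abs(L[...,1]-367)<50);print('floor',np.median(L[m],0))
E
```

```text
time_s: 22.12
ee_pos: [649.9, 346.3, 283.1]
ee_rot: [-0.1, 54.7, 177.1]
force: [0.7, 0.4, -0.9]
gripper_width: 11.4
t 22.12 pos [649.9 346.3 283.1] dcm [-16.99   2.07  -0.31] rotvec [ 0.867 -0.043  1.484] q [ 21.2  55.8  20.8  19.4 134.6 123.9] F [ 0.7  0.4 -0.9] w 11.4
top 309 ((409.0516662597656, 366.98321533203125), (170.0218963623047, 132.72044372558594), 6.941281318664551)
floor [405.77513499 367.69773683   4.24769844]
scene 596 ((409.884033203125, 365.69097900390625), (177.1306610107422, 130.197021484375), 7.139766216278076)
floor [389.2919291  366.38673278   3.86844793]
```

```bash

python3 -m creep '[{"translation":[-1.2,0.4,0],"delta_rot":[0.062,-0.003,0.106]},{"translation":[-1.2,0.4,0],"delta_rot":[0.062,-0.003,0.106]},{"translation":[-1.2,0.4,0],"delta_rot":[0.062,-0.003,0.106]},{"translation":[-1.2,0.4,0],"delta_rot":[0.062,-0.003,0.106]},{"translation":[-1.2,0.4,0],"delta_rot":[0.062,-0.003,0.106]}]'
python3 -m creep '[{"translation":[-1.2,0,0],"delta_rot":[0.062,-0.003,0.106]},{"translation":[-1.2,0,0],"delta_rot":[0.062,-0.003,0.106]},{"translation":[-1.2,0,0],"delta_rot":[0.062,-0.003,0.106]},{"translation":[-1.2,0,0],"delta_rot":[0.062,-0.003,0.106]},{"translation":[-1.2,0,0],"delta_rot":[0.062,-0.003,0.106]}]'
python3 - <<'E'
from h import *
to([480,367,280],Rbox())
E
```

```text
time_s: 22.53
ee_pos: [589.8, 363.3, 283.6]
ee_rot: [-31.2, 55.4, -177.9]
force: [-0.2, 0.8, -1.0]
gripper_width: 11.6
time_s: 22.95
ee_pos: [529.7, 362.9, 283.7]
ee_rot: [-63.2, 57.5, -174.2]
force: [-0.1, -0.4, -1.2]
gripper_width: 12.0
t 22.95 pos [529.7 362.9 283.7] dcm [-4.97  0.41 -0.37] rotvec [ 0.246 -0.015  0.42 ] q [ 27.6  40.2  51.5  13.1 118.2  51.7] F [-0.1 -0.4 -1.2] w 12.0
```

```bash

python3 -m creep '[{"translation":[-2,0,0],"delta_rot":[0.062,-0.004,0.106]},{"translation":[-3,0,-1],"delta_rot":[0.062,-0.004,0.106]},{"translation":[-3,0,-2],"delta_rot":[0.062,-0.004,0.106]},{"translation":[-3,0,-2.5],"delta_rot":[0.06,-0.003,0.102]},{"translation":[-1,0,-2],"delta_rot":[0,0,0]}]'
python3 -m creep '[{"translation":[0,0,0],"delta_rot":[0,0,0]},{"translation":[0,0,0],"delta_rot":[0,0,0]},{"translation":[0,0,0],"delta_rot":[0,0,0]},{"translation":[0,0,0],"delta_rot":[0,0,0]}]'
python3 - <<'E'
from h import *
to([406,366.6,100],Rbox())
im,d=optics.grab_frame('scene');cv2.imwrite('pics/s10.png',im[:,:,::-1])
im,d=optics.grab_frame('wrist');cv2.imwrite('pics/w10.png',im[:,:,::-1])
E
```

```text
time_s: 23.37
ee_pos: [405.5, 362.0, 209.1]
ee_rot: [-90.0, 59.8, -173.0]
force: [-0.3, 0.8, -0.5]
gripper_width: 11.8
time_s: 23.7
ee_pos: [412.6, 363.7, 210.7]
ee_rot: [-90.0, 60.2, -173.4]
force: [0.2, -0.1, -1.2]
gripper_width: 11.8
t 23.7 pos [412.6 363.7 210.7] dcm [ -0.66   0.29 -11.07] rotvec [-0.001  0.003  0.007] q [32.8 30.6 78.4 12.8 98.  24.9] F [ 0.2 -0.1 -1.2] w 11.8
```

View pics/s10.png

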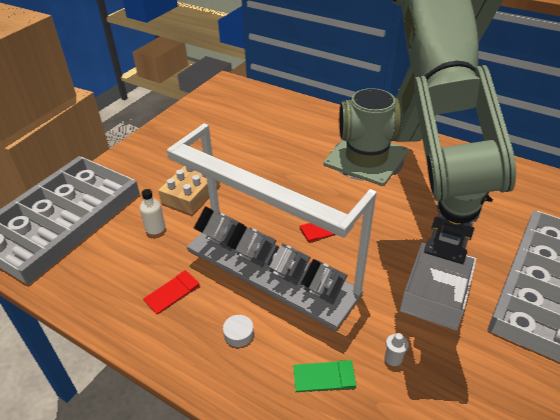

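View pics/w10.png

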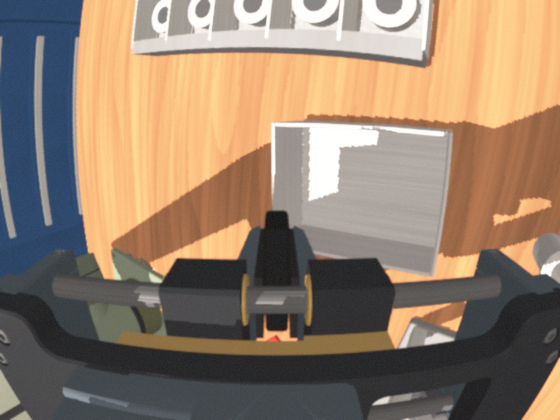

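```bash
python3 - <<'E'
import cv2
i=cv2.imread('pics/s10.png');a=cv2.resize(i[190:320,180:370],None,fx=4,fy=4,interpolation=2);cv2.imwrite('pics/c10.png',a)
cv2.imwrite('pics/c10b.png',cv2.resize(i[190:340,390:490],None,fx=4,fy=4,interpolation=2))
E
```

```text
(no output)
```

View pics/c10.png

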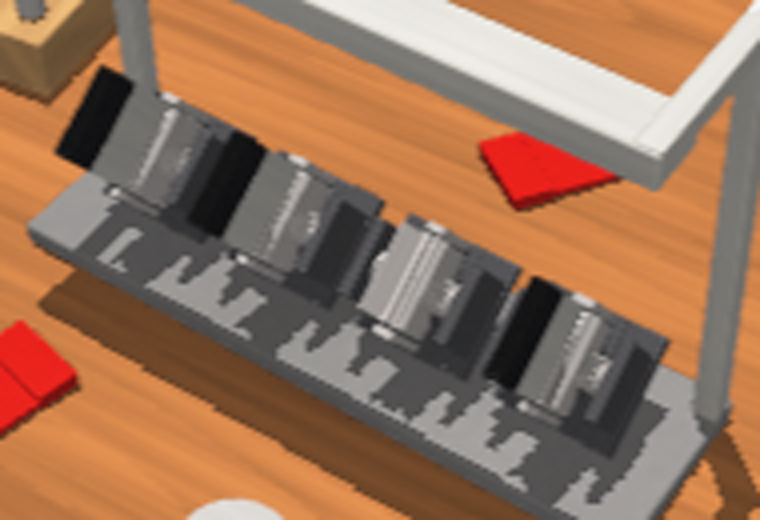

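View pics/c10b.png

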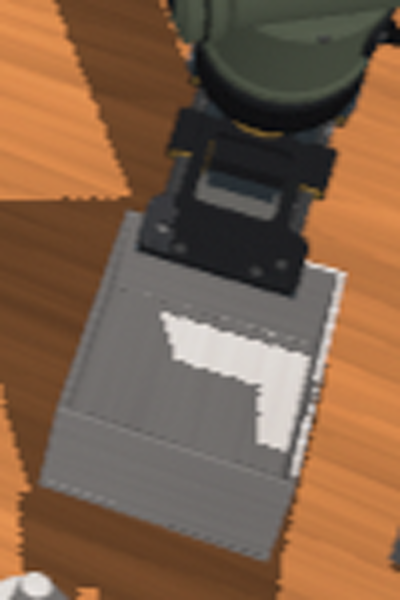

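The crop shows the third clip empty, with no black bar at (410,280), and the three others still holding their cards. The held card is over the box, so I will lower it.

```bash

python3 -m creep '[{"translation":[-0.6,0.3,-1],"delta_rot":[0,0,0.007]},{"translation":[0,0,-2],"delta_rot":[0,0,0]},{"translation":[0,0,-2],"delta_rot":[0,0,0]},{"translation":[0,0,-2],"delta_rot":[0,0,0]},{"translation":[0,0,0],"delta_rot":[0,0,0]}]'
python3 -m creep '[{"translation":[0,0,0],"delta_rot":[0,0,0]},{"translation":[0,0,0],"delta_rot":[0,0,0]},{"translation":[0,0,0],"delta_rot":[0,0,0]}]'
python3 - <<'E'
from h import *
to([406,366.6,100],Rbox())
im,d=optics.grab_frame('top');cv2.imwrite('pics/t11.png',cv2.resize(im[200:300,120:230,::-1],None,fx=5,fy=5))
im,d=optics.grab_frame('wrist');cv2.imwrite('pics/w11.png',im[:,:,::-1])
E
```

```text
time_s: 24.22
ee_pos: [403.2, 365.4, 136.1]
ee_rot: [-89.5, 59.7, -172.5]
force: [-0.7, -0.6, -2.0]
gripper_width: 11.9
time_s: 24.47
ee_pos: [405.4, 366.9, 141.1]
ee_rot: [-90.0, 60.1, -173.0]
force: [-0.3, 0.0, -0.5]
gripper_width: 11.7
t 24.47 pos [405.4 366.9 141.1] dcm [ 0.06 -0.03 -4.11] rotvec [-0.001  0.002 -0.001] q [33.4 33.4 84.1 12.8 89.8 23.2] F [-0.3  0.  -0.5] w 11.7
```

View pics/w11.png

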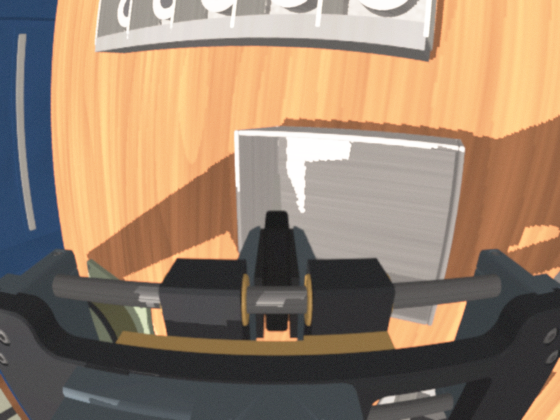

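View pics/t11.png

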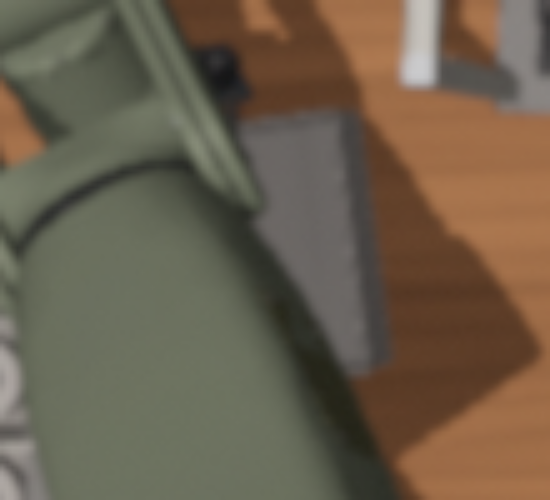

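The wrist view has the card at (275,225), inside the near wall at column 240. I keep lowering, slowly.

```bash

python3 -m creep '[{"translation":[0,0,-1],"delta_rot":[0,0,0]},{"translation":[0,0,-1],"delta_rot":[0,0,0]},{"translation":[0,0,-0.8],"delta_rot":[0,0,0]},{"translation":[0,0,-0.5],"delta_rot":[0,0,0]},{"translation":[0,0,0],"delta_rot":[0,0,0]}]'
python3 -m creep '[{"translation":[0,0,-0.3],"delta_rot":[0,0,0]},{"translation":[0,0,-0.2],"delta_rot":[0,0,0]},{"translation":[0,0,0],"delta_rot":[0,0,0]},{"translation":[0,0,0],"delta_rot":[0,0,0]}]'
python3 -m creep '[{"translation":[0,0,-0.3],"delta_rot":[0,0,0]},{"translation":[0,0,0],"delta_rot":[0,0,0]},{"translation":[0,0,0],"delta_rot":[0,0,0]}]'
```

```text
time_s: 24.98
ee_pos: [404.1, 365.9, 105.2]
ee_rot: [-89.7, 59.9, -172.7]
force: [0.4, 0.6, -0.4]
gripper_width: 11.4
time_s: 25.32
ee_pos: [404.9, 366.5, 102.0]
ee_rot: [-89.9, 60.0, -172.9]
force: [0.2, 0.3, -1.6]
gripper_width: 11.7
time_s: 25.57
ee_pos: [404.8, 366.4, 98.9]
ee_rot: [-89.9, 60.0, -172.8]
force: [0.4, -0.2, -0.9]
gripper_width: 11.6
```

Near the floor with no contact yet. I will open gently and then withdraw along the tool axis.

```bash

python3 -m creep '[{"translation":[0,0,0],"delta_rot":[0,0,0]},{"translation":[0,0,0],"delta_rot":[0,0,0]},{"translation":[0,0,0],"delta_rot":[0,0,0]},{"translation":[0,0,0],"delta_rot":[0,0,0]},{"translation":[0,0,0],"delta_rot":[0,0,0]}]' -0.1
python3 - <<'E'
from h import *
im,d=optics.grab_frame('wrist');cv2.imwrite('pics/w12.png',im[:,:,::-1])
E
```

```text
time_s: 25.98
ee_pos: [404.9, 366.5, 99.0]
ee_rot: [-89.9, 60.0, -172.9]
force: [-0.3, 0.1, -0.5]
gripper_width: 40.3
```

View pics/w12.png

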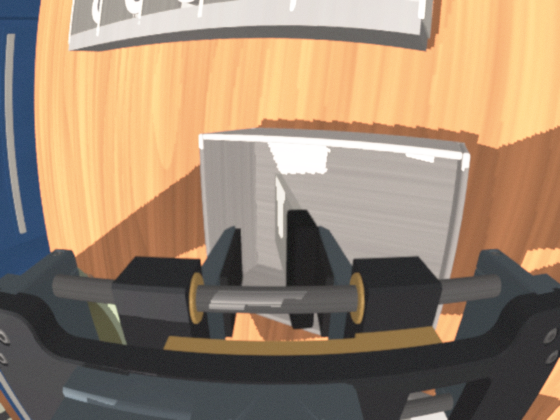

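The released card rests against the lower finger at (300,260). I will withdraw along the tool axis so that it lies down in the box.

```bash

python3 -m creep '[{"translation":[0.5,0.06,0.87],"delta_rot":[0,0,0]},{"translation":[0.5,0.06,0.87],"delta_rot":[0,0,0]},{"translation":[0.5,0.06,0.87],"delta_rot":[0,0,0]},{"translation":[0.5,0.06,0.87],"delta_rot":[0,0,0]},{"translation":[0.5,0.06,0.87],"delta_rot":[0,0,0]}]'
python3 -m creep '[{"translation":[0.5,0.06,0.87],"delta_rot":[0,0,0]},{"translation":[0.5,0.06,0.87],"delta_rot":[0,0,0]},{"translation":[0.5,0.06,0.87],"delta_rot":[0,0,0]},{"translation":[0.5,0.06,0.87],"delta_rot":[0,0,0]},{"translation":[0,0,0],"delta_rot":[0,0,0]}]'
python3 - <<'E'
from h import *
im,d=optics.grab_frame('wrist');cv2.imwrite('pics/w13.png',im[:,:,::-1])
E
```

```text
time_s: 26.45
ee_pos: [430.7, 369.6, 143.8]
ee_rot: [-90.0, 60.1, -172.9]
force: [1.0, -0.9, -0.2]
gripper_width: 41.1
time_s: 26.87
ee_pos: [451.4, 372.4, 179.0]
ee_rot: [-90.1, 60.2, -173.0]
force: [-0.1, -0.6, 0.2]
gripper_width: 40.9
```

View pics/w13.png

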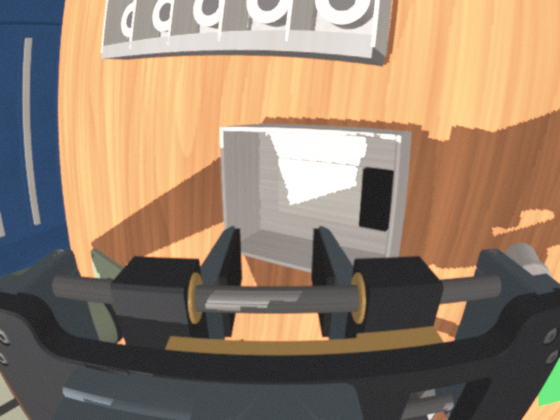

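The card lies flat in the box, with its black bar at (376,198) inside the far wall. I will back off upwards and check everything.

```bash

python3 -m creep '[{"translation":[-1,0,3],"delta_rot":[0,0,0]},{"translation":[-2,0,3],"delta_rot":[0,0,0]},{"translation":[-3,0,2],"delta_rot":[0,0,0]},{"translation":[-3,0,2],"delta_rot":[0,0,0]},{"translation":[-2,0,1],"delta_rot":[0,0,0]}]'
python3 -m creep '[{"translation":[0,0,0],"delta_rot":[0,0,0]},{"translation":[0,0,0],"delta_rot":[0,0,0]},{"translation":[0,0,0],"delta_rot":[0,0,0]},{"translation":[0,0,0],"delta_rot":[0,0,0]}]'
python3 - <<'E'
from h import *
im,d=optics.grab_frame('scene');cv2.imwrite('pics/s14.png',im[:,:,::-1])
S=cloud('scene',d);S0=cloud('scene',np.load('scene0.npy'));i0=cv2.imread('pics/scene0.png');i1=im[:,:,::-1]
for img,C in((i0,S0),(i1,S)):
  L=(C-RO)@RR
  m=(img.max(2)<45)&(L[...,2]>100)&(L[...,2]<185)&(abs(L[...,1])<215)&(L[...,0]>0)&(L[...,0]<140)
  k,lab,st,ce=cv2.connectedComponentsWithStats(m.astype(np.uint8))
  for i in range(1,k):
    if st[i,4]>30:
      P=L[lab==i];a=P@np.array([.573,0,.82]);print(ce[i].round(1),st[i,4],'y',np.median(P[:,1]).round(1),'top along',np.percentile(a,98).round(1))
m=(i1.max(2)<45)&(abs(S[...,0]-409)<90)&(abs(S[...,1]-367)<70)&(S[...,2]<60)
print('bar in box',m.sum(),np.median(S[m],0) if m.any() else '')
for n,(u,v) in dict(die=(238,331),punch=(397,350),oil=(152,215)).items(): print(n,S0[v,u].round(1),S[v,u].round(1))
E
```

```text
time_s: 27.33
ee_pos: [337.6, 371.8, 289.4]
ee_rot: [-90.1, 60.1, -173.0]
force: [0.0, 0.0, -0.4]
gripper_width: 41.1
time_s: 27.67
ee_pos: [340.4, 371.7, 285.9]
ee_rot: [-89.7, 59.9, -172.8]
force: [-0.1, -0.2, -0.0]
gripper_width: 41.1
[203.6 219.1] 218 y -146.7 top along 172.1
[235.9 235.9] 255 y -47.2 top along 171.8
[271.4 253.8] 256 y 52.7 top along 172.0
[310.4 273.2] 232 y 153.0 top along 171.8
[203.5 219.1] 216 y -147.0 top along 171.6
[235.9 235.9] 255 y -46.9 top along 171.3
[310.3 273.3] 235 y 152.9 top along 172.0
bar in box 0 
die [755.9  36.3  26.2] [755.7  36.1  25.7]
punch [640.5 355.3  57. ] [641.1 355.4  57.8]
oil [ 601.3 -344.    69.5] [ 600.9 -344.6   68.9]
```

View pics/s14.png

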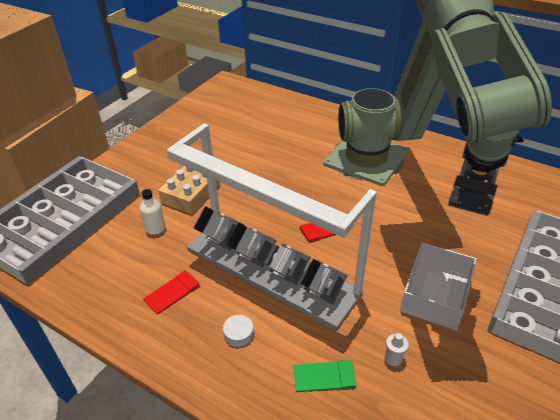

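The scene view shows the third clip empty and the other bars unmoved. The bystanders (152,215), (238,330) and (397,350) have not moved either. The box's far wall hides the card's bar here, but the wrist view already showed it lying inside.

```bash
python3 - <<'E'
from h import *
from workcell import env
im,d=optics.grab_frame('wrist');cv2.imwrite('pics/w15.png',im[:,:,::-1])
print(readout.state()['qvel'].round(2)); print(env.job_done())
E
```

```text
[ 0.14 -0.16 -0.21  0.11  0.11  0.15]
the job is handed in; nothing more can be done
None
```

View pics/w15.png

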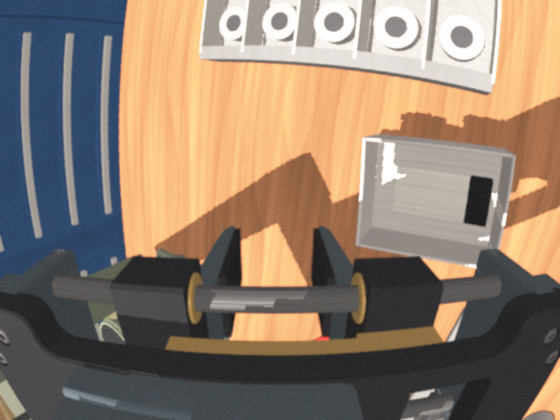

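The tired clip was the one at rack y = +50, and its card now lies flat in the steel box. I tugged all four cards. That card slid at about 4 to 6 N. The cards at y = -150, -50 and +150 held 12.8, 11.5 and 11.1 N with no slip. I did not pull the last two past 12 N, but both held well above the 8 N at which a tired clip lets go.

- **Card in the box:** the last wrist picture shows it inside, with its black bar at (478,200). The scene camera could not confirm this, because the box's far wall hides the bar from that view.
- **Other three cards:** their bars are within about 0.5 mm of where they started.
- **Bystanders:** the disc, punch and bottle are within 1 mm of where they started.
- **Hand-in:** done at about 28 s with the gripper open and clear of everything. The largest pull I read was about 13 N.

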